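Draw the soap rack out to its next notch and lay the soap on it

ROBOT

A 6-joint arm with a two-finger parallel gripper is mounted at the origin on the work surface. World frame = base frame: x ahead of the robot, y to its left, z up, the work surface at z = 0. Lengths are in m, angles in rad, forces in N, time in s.
With the tool pointing down it reaches from about 0.4 to 0.825 m from the base axis. Payload 7 kg.
Tool frame: the origin (TCP) lies midway between the tips of the shut fingers; the grasp point (between the pads) lies 19 mm behind it; z points along the fingers, y is the line along which they close (so a half turn about z gives the same grasp; the last joint's range is limited). The gripper opens to 88 mm and grips with 3 to 60 N. Pads are 19 mm wide; open, the fingers measure 130 mm over their backs; the gripper's body (78 mm by 193 mm) begins 47 mm behind the grasp point.
Start: joints at [-0.99, 0.359, 0.012, 0, -1.224, -0.288], TCP at [0.195, -0.646, 0.227] pointing down, gripper open.
Joint ranges: [-3.07, 3.07], [-1.43, 2.12], [-1.02, 1.25], [-3.03, 1.67], [-3.05, -0], [-3.03, 3.03]. Speed limits (rad/s): [2.39, 2.39, 3.01, 3.14, 3.14, 3.14].

INTERFACE

Orientations are given as [roll, pitch, yaw] about the fixed x, y, z axes, in that order (R = Rz(yaw) Ry(pitch) Rx(roll)).
In Python, from station import arm gives the robot as it stands.
- The arm moves only by the tool servo_tool, never from a script. Its argument "deltas" is a list of rows, each a list of 7 numbers: the closure, from -1 (fully open) to 1 (shut), then the shift along the tool's x, y, z in mm, then the turn, a rotation vector about the tool's x, y, z in degrees. In form: [[gripper, x, y, z, ax, ay, az], ...]. A call has 1 to 20 rows; each row shifts and turns the commanded pose from where the row before left it, along the tool's axes as they then stand; what a row does not reach is not made up. A row lasts 1/12 s, in which the tool goes at most 41.7 mm and 7.16 degrees, less where a joint would pass 70% of its speed; a pose out of reach is approached as far as the arm can. A call is refused whole if a number of a shift passes 41.7 or a number of a turn 7.16, either way. A call with a gripper value outside its range is refused whole. The fingers move at their own pace and stop on an object; "squeeze" is the grip in N (left out, the last holds). Time passes only in rows, so rows that do not move let the fingers close. It gives the time, the measured TCP pose, the force, the opening and the grip force at its end, in the units of the state.
- arm.get_state(): the state, without advancing time (a new reading comes with each control period).
- arm.grab_frame(name): name is "scene" or "top"; returns a dict with "color" (384x512x3 uint8, red, green, blue), "K" (3x3 intrinsics, pixels), "position" and "orientation" of the camera in the world. Camera axes: x right, y down, z forward; pixel columns grow to the right and rows downward; lengths in m; the calibration is good to about 2 mm. A picture is of the moment at which its call begins. There is no depth.
- arm.job_done(): hands the job in; it is judged then, once.
Trained networks look in a picture, given as the dict that the camera call returned (one of the last four; its "shot" number tells which), for a name from the list of things; names that differ only in an ending like _2 or _b are one class to them, and where a whole thing is asked for, a point or a joint stands for the part that bears it (a point fixed in the world has none). Each returns a list of dicts, best first, with "conf" (0 to 1); they miss things now and then, are a little off and sometimes report something else, mostly with a low value. They report only what shows in the picture. A call takes as long as a camera call. They do not tell look-alikes from the thing itself.
- arm.recognise(query, picture): "at" ([x, y, z] in m, in the coordinates of the camera as it stood for that picture, good to about 4 mm: the middle of the surface that is visible of it).
The state is a dict: "t": time; "q": joint angles; "qd": joint speeds; "joint_efforts": joint torques, N m; "eef_pos": TCP position; "ee_rot": TCP orientation; "force": force on the tool from outside, world axes, zero at the start; "moment": the same for the moment, N m; "width": finger opening in m; "gripper_force": force on a finger pad.
Only numpy, scipy, OpenCV 4.12 (cv2) and the standard library are available. Lean on these libraries where they do the work, as an engineer would, in place of code of your own. Each camera call takes 0.05 s, during which the arm holds its last target. There are 200 camera calls.

TASK

Pinch in the spring button of the telescopic soap-rack arm, slide the arm outwards until the button pops out fully in the arm's other hole, without forcing the arm against the button, and let go. Then take the bar of soap from the turntable and lay it flat in the middle of the bamboo rack. Leave everything else where it stands.

Things in the scene. Friction and masses are not known exactly. Their poses are not given: they have to be found in the camera images.
- stand: Fixed steel stand of the soap arm: foot plate 100 x 400 x 8 mm, a post (to 92 mm high) at its -y end, a drip tray (top 28 mm high, 96 mm wide) at its +y end. Origin on the counter, z up. +y: the way the arm slides out. +x: the side on which the button pokes out. The arm's axis is level, along y, at x = 0, 70 mm above the counter.
- inner_tube: Fixed inner tube of the arm, 22 x 32 mm, inside the sleeve, with the spring button in it. Same frame as the stand.
- button_place (a point): Nominal place of the spring button: a fixed point of the stand at (15, -20, 70) mm in its frame, on the sleeve's +x face. The real button sits up to 7 mm to either side of it along y (how far is not known) and never moves along y.
- pin (a joint): Spring button, steel pin of 14 mm diameter, domed end, along the stand's x. 0 = popped out (dome 8 mm proud of the sleeve's +x face), 0.008 m = flush, 0.010 m = under the sleeve's 2 mm wall. Spring 3 N out, 6 N in. While it is out the sleeve is locked. Pressed flush, a hole's edge rides over its dome when the sleeve is pulled with 14 to 18 N; it then stays in till a hole comes over it.
- extension (a joint): How far the sleeve with the rack has slid out along the stand's +y (m): 0 at the start. Friction about 8 N. The outer hole comes over the button somewhere from 48 to 62 mm (button off-centre); the slide itself goes on to 90 mm, only the button holds it there. Popped out in the hole, the button is a hard stop, with 1 to 2 mm of play and give.
- sleeve: Sliding aluminium outer tube, 30 mm wide (x), 40 mm high, from y = -100 to +65 mm. Axes as the stand's, origin on the arm's axis, at y = extension in the stand's frame. In its +x face: a slot (30 long, 16 high) centred at y = -20 mm, where the button stands at the start, and a round 15 mm hole at y = -75 mm. Squeezed across x at the slot it measures 30 mm once the button is flush.
- soap_rack: Bamboo soap rack fixed to the outer end of the sleeve: five slats along y, 90 mm wide (x), 120 mm long (y), with a raised bar 12 mm thick and 12 mm high above the slats across each end; long sides open. Origin: middle of the slats' upper surface (58 mm above the counter), axes parallel to the stand's.
- soap: Bar of soap, cream, 80 (x) x 52 (y) x 26 (z) mm, about 0.1 kg, origin at the centre of its underside. Lies flat on the turntable.
- turntable: Pale birch lazy susan, fixed here (it does not turn), 300 mm across, upper surface 24 mm above the counter, origin on the counter at its centre.
- rose_mold: Pink rose mold, 80 mm across, 37 mm high, on the turntable; leave alone. Origin under its centre.
- ramekin: White ramekin, 76 mm across, 45 mm high, on the turntable; leave alone. Origin under its centre.
- jar: Amber jar with screw lid, 68 mm across, 95 mm high, on the turntable; leave alone. Origin under its centre.
- ladle: Stainless ladle lying on the turntable along its own y (bowl 62 mm across at y = +105 mm, handle to y = -142 mm); leave alone.
- bottle: Clear bottle, 60 mm across, 170 mm high, on the counter; leave alone. Origin under its centre.
- mug: Blue mug, 80 mm across, 90 mm high, on the counter; leave alone. Origin under its centre.
Things that resemble listed ones, but are neither listed nor needed, are in the scene too. Of the things like the soap, leave any that is black, blue or turquoise; of the rest the larger one is meant.

How it is judged:
On the way, in this order (a step that is already met when the one before it is completed fails the run):
1. The button is pressed in and the sleeve has slid off it, so that it is under the sleeve's wall between the two holes (value of joint pin above 0.0085 m and value of joint extension between 0.018 and 0.046 m), for 0.02 s.
2. The button has popped out fully in the outer hole (value of joint extension between 0.044 and 0.066 m and value of joint pin below 0.002 m), for 0.2 s.
3. The soap lies on the rack (x of soap in the frame of soap_rack between -0.02 and 0.02 m and y of soap in the frame of soap_rack between -0.02 and 0.02 m and z of soap in the frame of soap_rack between -0.003 and 0.004 m and angle between soap's own z axis and vertical below 0.15 rad and contact force between soap and soap_rack above 0.3 N), for 0.2 s.
At the end, for the whole second after the job is handed in: The button stands out fully (within 2 mm) in the sleeve's outer hole (arm 44 to 66 mm out), and the soap lies flat (within 0.15 rad) at rest on the rack's slats, its centre within 20 mm of the rack's middle along both axes (all of step 2 and all of step 3 and linear speed of soap below 0.01 m/s); the robot touches nothing.
It fails at once if The sleeve is forced against the button with more than 25 N (contact force between inner_tube and sleeve above 25 N).
It fails at once if A bystander is moved by more than 30 mm (distance of any of rose_mold, ramekin, jar, ladle, bottle, mug from where it was at the start of the episode above 0.03 m).
It fails at once if The jar, bottle, mug or ramekin is tipped (angle between any of jar, bottle, mug, ramekin's own z axis and vertical above 0.4 rad).
It also fails if it takes over 58 s, if anything falls off the work surface, if the arm or the gripper's body presses on something with over 40 N, if the wrist force passes 120 N, or if a joint passes its speed limit or range.

## Working session

There is one attempt and no reset: what is moved stays moved. The work goes in short steps, Python scripts to look and compute and a tool call to move; the robot and the scene stay as the last step left them, time stands still between calls to the robot, and variables do not carry over. Pictures are saved under pics/ and viewed, at most 10 in all, crops included, and the job is handed in when it is done.

Besides the shell and the picture viewer there is one more tool, called by a JSON object that holds its "op" and its "data". servo_tool: Moves the arm, as the interface text tells. Its arguments: {"type":"object","properties":{"deltas":{"type":"array","items":{"type":"array","items":{"type":"number"}}},"squeeze":{"type":"number"}},"required":["deltas"]}

```bash
mkdir -p pics; ls
cat > h.py <<'E'
from station import arm
import numpy as np, cv2
from scipy.spatial.transform import Rotation as R
def rot(o):
    o=np.array(o,float)
    if o.shape==(3,3): return o
    return R.from_euler('xyz',o).as_matrix() if o.size==3 else R.from_quat(o).as_matrix()
def proj(f,p):
    c=(np.atleast_2d(p)-f["position"])@rot(f["orientation"]); u=c@np.array(f["K"]).T
    return u[:,:2]/u[:,2:]
def atz(f,uv,z):
    d=rot(f["orientation"])@np.linalg.solve(np.array(f["K"]),[uv[0],uv[1],1.]); p=np.array(f["position"])
    return p+d*(z-p[2])/d[2]
def rec(f,q):
    return [(round(r["conf"],2),np.round(rot(f["orientation"])@np.array(r["at"])+f["position"],3)) for r in arm.recognise(q,f)]
E
python3 - <<'E'
from h import *
ims=[]
for n in ["top","scene"]:
    f=arm.grab_frame(n); print(n,f["position"],f["orientation"],np.array(f["K"]).tolist())
    cv2.imwrite(f"pics/{n}0.png",cv2.resize(f["color"][:,:,::-1],(800,600)))
    for q in ["stand","sleeve","soap_rack","soap","pin","button_place","turntable","jar","ladle","bottle","mug","ramekin","rose_mold"]:
        try: print(q,rec(f,q))
        except Exception as e: print(q,e)
print(arm.get_state())
E
```

```text
pics
top [0.40521992 0.02919707 1.10939741] [-3.03214335e+00 -2.33005872e-03 -1.57836735e+00] [[454.1317108166146, 0.0, 265.3099844783116], [0.0, 454.1317108166146, 185.5626049422631], [0.0, 0.0, 1.0]]
stand [(0.56, array([0.558, 0.222, 0.021]))]
sleeve [(0.59, array([0.569, 0.264, 0.07 ]))]
soap_rack [(0.75, array([0.571, 0.296, 0.061]))]
soap [(0.97, array([ 0.306, -0.267,  0.026])), (0.92, array([ 0.523, -0.124,  0.05 ])), (0.74, array([0.383, 0.181, 0.029])), (0.63, array([ 0.328, -0.14 ,  0.021])), (0.57, array([0.442, 0.069, 0.016]))]
pin []
button_place [(0.87, array([0.562, 0.214, 0.019]))]
turntable [(0.63, array([ 0.574, -0.197,  0.026])), (0.47, array([ 0.522, -0.128,  0.047]))]
jar [(0.87, array([ 0.676, -0.154,  0.122]))]
ladle [(0.62, array([ 0.627, -0.115,  0.034]))]
bottle [(0.74, array([0.733, 0.064, 0.114])), (0.18, array([0.559, 0.22 , 0.022]))]
mug [(0.97, array([0.752, 0.208, 0.044]))]
ramekin [(0.91, array([ 0.658, -0.283,  0.046]))]
rose_mold [(0.95, array([ 0.509, -0.261,  0.056]))]
scene [0.94601495 0.41973414 1.02460833] [-2.60209438  0.00568143  2.31492377]
[... 1031 characters left out ...]
  0.049]))]
{'t': 1.4, 'q': array([-9.89917240e-01,  3.58610762e-01,  1.19340131e-02,  6.80379175e-06,
       -1.22413189e+00, -2.88091544e-01]), 'qd': array([-5.49839845e-05, -1.48871156e-03,  1.12579045e-03, -1.63570884e-03,
       -6.34057580e-04, -1.50543392e-04]), 'joint_efforts': array([ 6.41391798e-04, -5.82377493e+01,  2.93301648e+01,  7.00277030e+00,
        1.22432417e-02, -1.24400703e-06]), 'eef_pos': array([ 0.19479217, -0.64626704,  0.22657034]), 'ee_rot': array([ 3.14158267e+00, -9.63322245e-06, -2.84880280e+00]), 'force': array([-1.10800679,  0.67531177, -0.3057396 ]), 'moment': array([ 0.00473168,  0.05790854, -0.01510906]), 'gripper_force': 0.0, 'width': 0.08732747647026678}
```

View pics/top0.png

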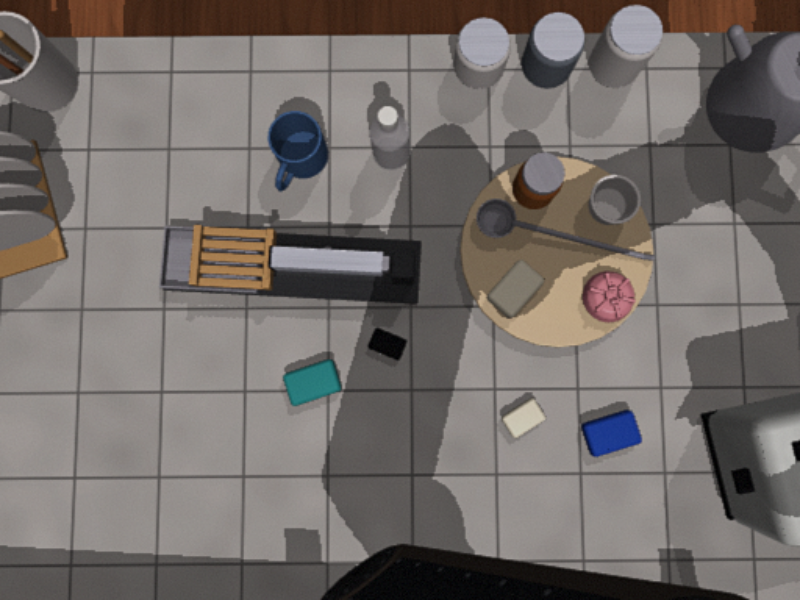

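View pics/scene0.png

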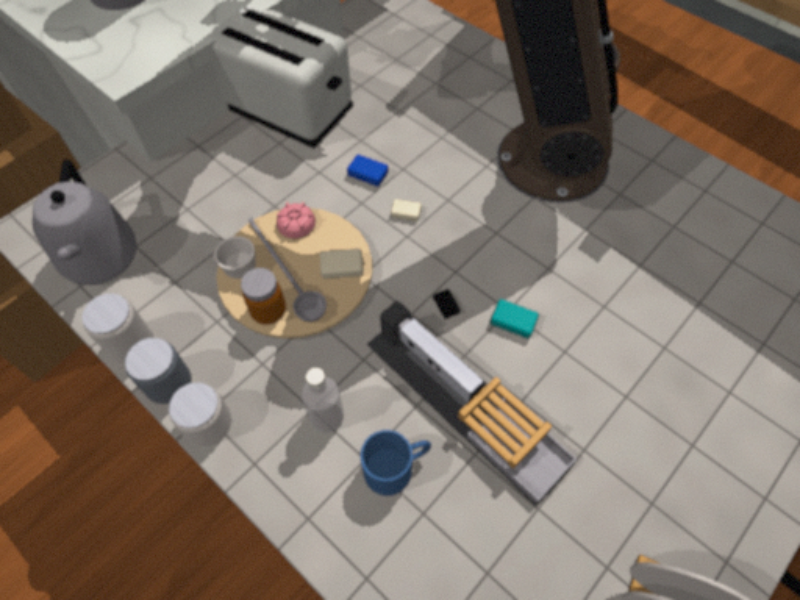

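The pictures show the stand lying along world +y, with the post at (405,265) and the rack at (230,258) in the top view. The soap is the beige block on the turntable at (515,288), and a button notch shows at about (323,250). I'll zoom in on these.

Run:
```python
from h import *
f=arm.grab_frame("top"); c=f["color"][:,:,::-1]
a=cv2.resize(c[138:202,98:278],(800,284),interpolation=cv2.INTER_CUBIC)
s=arm.grab_frame("scene"); d=s["color"][:,:,::-1]
b=cv2.resize(d[185:285,230:375],(435,300),interpolation=cv2.INTER_CUBIC)
e=cv2.resize(c[155:210,300:365],(355,300),interpolation=cv2.INTER_CUBIC)
cv2.imwrite("pics/z1.png",np.vstack([a,np.hstack([b,e,np.zeros((300,10,3),np.uint8)])]))
```

```text
(no output)
```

View pics/z1.png

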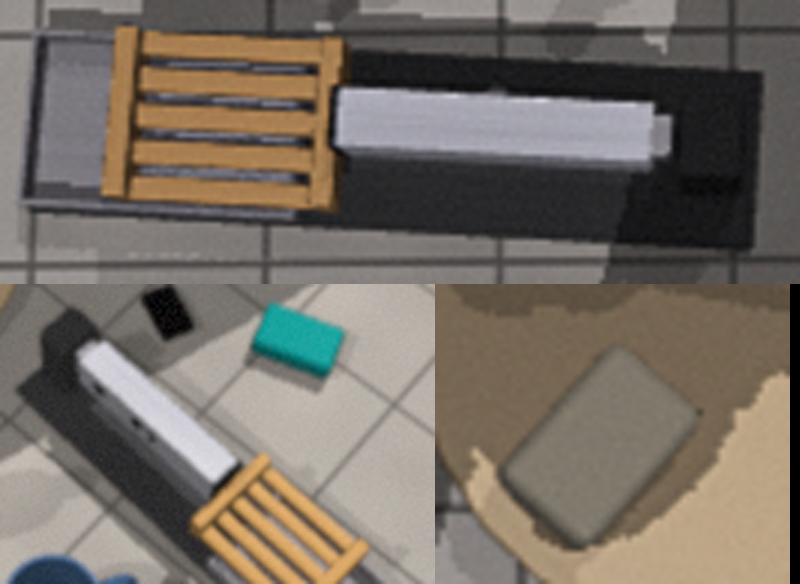

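The zoom shows the sleeve's top face from (338,88) to (655,102), the dome at about (498,90), and the rack's outer corners at (117,28), (347,38), (333,208) and (103,195). The soap's corners are at (617,343), (700,412), (585,548) and (502,475).

```bash
cat > m.py <<'E'
from h import *
f=arm.grab_frame("top"); s=arm.grab_frame("scene")
T=lambda u,v,z: atz(f,((u+.5)/4.444+97.5,(v+.5)/4.4375+137.5),z)
E_=lambda u,v,z: atz(f,((u-435+.5)/5.4615+299.5,(v-284+.5)/5.4545+154.5),z)
S=lambda u,v,z: atz(s,((u+.5)/3+229.5,(v-284+.5)/3+184.5),z)
def show(n,l):
    l=np.array(l); print(n,np.round(l[:,:2]*1e3,1).tolist(),"mean",np.round(l.mean(0)*1e3,1))
rk=[T(117,28,.07),T(347,38,.07),T(333,208,.07),T(103,195,.07)]
show("rack",rk)
show("foot",[T(763,72,.008),T(753,248,.008)])
show("sleeve",[T(338,88,.09),T(655,102,.09),T(653,155,.09)])
show("dome",[T(498,88,.07)])
show("slot scene",[S(130,418,.07),S(155,440,.07),S(85,350,.09)])
sp=[E_(617,343,.05),E_(700,412,.05),E_(585,548,.05),E_(502,475,.05)]
show("soap",sp)
for a,b in ((0,1),(1,2),(2,3),(3,0)):
    d=sp[b]-sp[a]; print(np.linalg.norm(d),np.degrees(np.arctan2(d[1],d[0])))
    d=rk[b]-rk[a]; print("  rack",np.linalg.norm(d),np.degrees(np.arctan2(d[1],d[0])))
E
python3 m.py
```

```text
rack [[619.2, 353.7], [613.0, 233.4], [523.5, 239.4], [531.1, 358.7]] mean [571.7 296.3  70. ]
foot [[604.6, 15.3], [506.8, 21.6]] mean [555.7  18.5   8. ]
sleeve [[583.0, 233.7], [574.6, 71.7], [547.2, 72.8]] mean [568.3 126.1  90. ]
dome [[585.9, 154.4]] mean [585.9 154.4  70. ]
slot scene [[579.3, 138.0], [580.5, 167.9], [563.9, 70.6]] mean [574.6 125.5  76.7]
soap [[568.3, -134.0], [537.9, -169.0], [479.6, -118.2], [511.3, -83.2]] mean [ 524.3 -126.1   50. ]
0.046346334290363604 -130.8820011323839
  rack 0.12046657446860351 -92.93838921259609
0.07742459797245474 138.93675470431873
  rack 0.08973559213514244 176.16812353765576
0.047181829802551624 47.785805661270224
  rack 0.11948102353125174 86.32368534555341
0.07633474407916478 -41.6833976474367
  rack 0.08818682514179253 -3.2007727244446618
```

{"op": "servo_tool", "data": {"deltas": [[-1,0,0,0,0,0,-7],[-1,0,0,0,0,0,-7],[-1,0,0,0,0,0,-7],[-1,0,0,0,0,0,-7],[-1,0,0,0,0,0,-7],[-1,0,0,0,0,0,-7],[-1,0,0,0,0,0,-7],[-1,0,0,0,0,0,-7],[-1,0,0,0,0,0,-7],[-1,0,0,0,0,0,-7],[-1,-37,-14.7,0,0,0,0],[-1,-37,-14.7,0,0,0,0],[-1,-37,-14.7,0,0,0,0],[-1,-37,-14.7,0,0,0,0],[-1,-37,-14.7,0,0,0,0],[-1,-37,-14.7,0,0,0,0],[-1,-37,-14.7,0,0,0,0],[-1,-37,-14.7,0,0,0,0],[-1,-37,-14.7,0,0,0,0],[-1,-37,-14.7,0,0,0,0]]}}

```text
t: 3.27
eef_pos: [0.3628, -0.2834, 0.227]
ee_rot: [-3.141, -0.0, -1.627]
force: [0.7, -0.6, 1.0]
width: 0.0877
gripper_force: 0.0
```

{"op": "servo_tool", "data": {"deltas": [[-1,-37,-14.7,0,0,0,0],[-1,-37,-14.7,0,0,0,0],[-1,-37,-14.7,0,0,0,0],[-1,-37,-14.7,0,0,0,0],[-1,-37,-14.7,0,0,0,0],[-1,-37,-14.7,0,0,0,0],[-1,-37,-14.7,0,0,0,0],[-1,-37,-14.7,0,0,0,0],[-1,-37,-14.7,0,0,0,0],[-1,-37,-14.7,0,0,0,0],[-1,-37,-14.7,0,0,0,0],[-1,0,0,0,0,0,0],[-1,0,0,0,0,0,0]]}}

```text
t: 4.35
eef_pos: [0.5472, 0.1141, 0.2259]
ee_rot: [3.141, -0.001, -1.625]
force: [-0.1, -0.2, -0.2]
width: 0.0874
gripper_force: 0.0
```

{"op": "servo_tool", "data": {"deltas": [[-1,-37.4,-14.7,0,0,0,0],[-1,0,0,35,0,0,0],[-1,0,0,35,0,0,0],[-1,0,0,35,0,0,0],[-1,0,0,0,0,0,0]]}}

```text
t: 4.77
eef_pos: [0.5591, 0.146, 0.1152]
ee_rot: [3.132, -0.005, -1.629]
force: [-1.3, -0.0, -1.4]
width: 0.0877
gripper_force: 0.0
```

Run:
```python
from h import *
s=arm.grab_frame("scene"); d=s["color"][:,:,::-1]
st=arm.get_state(); print(st["eef_pos"],st["ee_rot"])
b=cv2.resize(d[200:270,240:325],(728,600),interpolation=cv2.INTER_CUBIC)
for y in (140,145,150,155,160):
  p=proj(s,[.579+(y-152)*5.6e-5,y*1e-3,.07])[0]; q=((p-[240,200]+.5)*[728/85,600/70]-.5).astype(int); cv2.circle(b,tuple(int(v) for v in q),2,(0,0,255),-1); print(y,q)
cv2.imwrite("pics/s2.png",b)
```

```text
[0.56110213 0.14662678 0.11891248] [ 3.1357229  -0.00389392 -1.62807811]
140 [293 257]
145 [305 267]
150 [316 278]
155 [328 289]
160 [340 299]
```

View pics/s2.png

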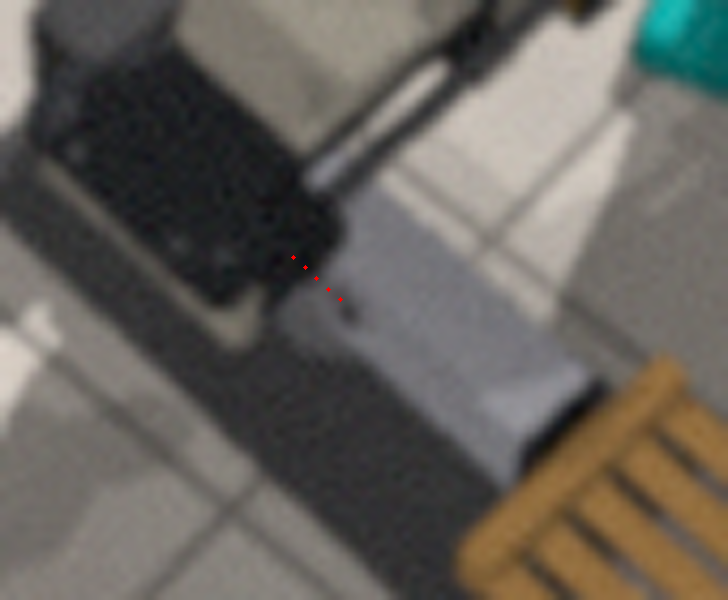

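The sleeve's slot end shows at (350,312), about y = 0.166, so the slot's centre is near y = 0.151. The gripper is placed consistently with that, so I'll descend and squeeze.

{"op": "servo_tool", "data": {"deltas": [[-1,-4.5,-2.6,20,0,0,0],[-1,0,0,24,0,0,0],[-1,0,0,24,0,0,0],[-1,0,0,0,0,0,0],[-1,0,0,0,0,0,0]]}}

```text
t: 5.23
eef_pos: [0.567, 0.1527, 0.0552]
ee_rot: [-3.141, -0.0, -1.627]
force: [0.1, 0.4, 0.3]
width: 0.0876
gripper_force: 0.0
```

{"op": "servo_tool", "data": {"deltas": [[1,0,0,0,0,0,0],[1,0,0,0,0,0,0],[1,0,0,0,0,0,0],[1,0,0,0,0,0,0],[1,0,0,0,0,0,0],[1,0,0,0,0,0,0],[1,0,0,0,0,0,0],[1,0,0,0,0,0,0]], "squeeze": 25}}

```text
t: 5.9
eef_pos: [0.5663, 0.153, 0.0536]
ee_rot: [3.142, -0.0, -1.627]
force: [-0.3, -0.1, -0.3]
width: 0.0399
gripper_force: 0.2
```

{"op": "servo_tool", "data": {"deltas": [[1,1.5,0,2,0,0,0],[1,0,0,0,0,0,0],[1,0,0,0,0,0,0],[1,0,0,0,0,0,0],[1,0,0,0,0,0,0],[1,0,0,0,0,0,0]], "squeeze": 25}}

```text
t: 6.4
eef_pos: [0.5633, 0.1516, 0.0515]
ee_rot: [3.137, -0.001, -1.628]
force: [-13.7, 5.0, 10.1]
width: 0.03
gripper_force: 25.0
```

{"op": "servo_tool", "data": {"deltas": [[1,0,1.5,0,0,0,0],[1,0,1,0,0,0,0],[1,0,0,0,0,0,0]]}}

```text
t: 6.65
eef_pos: [0.5633, 0.1516, 0.0515]
ee_rot: [3.141, -0.0, -1.627]
force: [-4.2, 1.8, 4.2]
width: 0.0297
gripper_force: 25.0
```

{"op": "servo_tool", "data": {"deltas": [[1,-1,0,0,0,0,0],[1,-1,0,0,0,0,0],[1,-1,0,0,0,0,0],[1,-1,0,0,0,0,0]]}}

```text
t: 6.98
eef_pos: [0.5633, 0.153, 0.0515]
ee_rot: [3.14, -0.004, -1.628]
force: [-1.1, -11.2, 6.4]
width: 0.0299
gripper_force: 25.0
```

{"op": "servo_tool", "data": {"deltas": [[1,-1,0,0,0,0,0],[1,-1,0,0,0,0,0],[1,-1,0,0,0,0,0],[1,0,0,0,0,0,0]]}}

```text
t: 7.32
eef_pos: [0.5635, 0.156, 0.0515]
ee_rot: [3.14, -0.004, -1.628]
force: [-1.5, -10.8, 6.5]
width: 0.03
gripper_force: 25.0
```

{"op": "servo_tool", "data": {"deltas": [[1,-1,0,0,0,0,0],[1,-1,0,0,0,0,0],[1,-1,0,0,0,0,0],[1,-1,0,0,0,0,0]]}}

```text
t: 7.65
eef_pos: [0.5637, 0.1598, 0.0515]
ee_rot: [3.14, -0.004, -1.628]
force: [-0.8, -11.7, 6.1]
width: 0.0296
gripper_force: 25.0
```

{"op": "servo_tool", "data": {"deltas": [[1,-1,0,0,0,0,0],[1,-1,0,0,0,0,0],[1,-1,0,0,0,0,0]]}}

```text
t: 7.9
eef_pos: [0.5639, 0.1628, 0.0515]
ee_rot: [3.14, -0.004, -1.628]
force: [-0.8, -12.2, 5.7]
width: 0.0299
gripper_force: 25.0
```

{"op": "servo_tool", "data": {"deltas": [[1,-1,0,0,0,0,0],[1,-1,0,0,0,0,0],[1,0,0,0,0,0,0]]}}

```text
t: 8.15
eef_pos: [0.564, 0.165, 0.0515]
ee_rot: [3.14, -0.004, -1.628]
force: [-1.4, -9.8, 7.0]
width: 0.0298
gripper_force: 25.0
```

Run:
```python
from h import *
for n in("top","scene"):
    f=arm.grab_frame(n); print(rec(f,"soap_rack"))
    if n=="top": cv2.imwrite("pics/t3.png",cv2.resize(f["color"][138:202,98:278,::-1],(800,284),interpolation=cv2.INTER_CUBIC))
```

```text
[(0.6, array([0.532, 0.257, 0.065]))]
[(0.89, array([0.575, 0.317, 0.056]))]
```

View pics/t3.png

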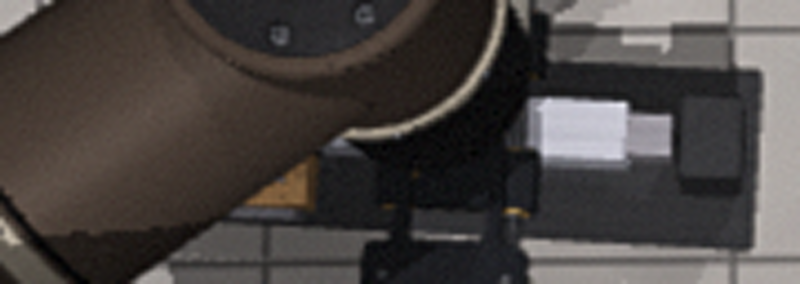

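The sleeve's post end moved from u=655 to u=630, about 13 mm, so the sleeve follows the gripper. I'll go on.

{"op": "servo_tool", "data": {"deltas": [[1,-1,0,0,0,0,0],[1,-1,0,0,0,0,0],[1,-1,0,0,0,0,0]]}}

```text
t: 8.6
eef_pos: [0.5641, 0.1669, 0.0515]
ee_rot: [3.139, -0.005, -1.628]
force: [0.9, -18.7, 6.0]
width: 0.0298
gripper_force: 25.0
```

{"op": "servo_tool", "data": {"deltas": [[1,-1,0,0,0,0,0],[1,-1,0,0,0,0,0],[1,-1,0,0,0,0,0]]}}

```text
t: 8.85
eef_pos: [0.5644, 0.1706, 0.0515]
ee_rot: [3.14, -0.004, -1.628]
force: [-1.9, -10.5, 6.2]
width: 0.03
gripper_force: 25.0
```

{"op": "servo_tool", "data": {"deltas": [[1,-1.5,0,0,0,0,0],[1,-2,0,0,0,0,0],[1,-2,0,0,0,0,0],[1,-2,0,0,0,0,0],[1,-2,0,0,0,0,0],[1,-2,0,0,0,0,0],[1,-2,0,0,0,0,0],[1,-2,0,0,0,0,0],[1,-2,0,0,0,0,0],[1,-1,0,0,0,0,0]], "squeeze": 18}}

```text
t: 9.68
eef_pos: [0.5656, 0.1895, 0.0515]
ee_rot: [3.14, -0.004, -1.628]
force: [-1.0, -10.6, 6.5]
width: 0.0299
gripper_force: 18.0
```

{"op": "servo_tool", "data": {"deltas": [[1,-1.5,0,0,0,0,0],[1,-1.5,0,0,0,0,0],[1,-1.5,0,0,0,0,0],[1,-1,0,0,0,0,0],[1,-1,0,0,0,0,0],[1,-1,0,0,0,0,0]], "squeeze": 15}}

```text
t: 10.18
eef_pos: [0.566, 0.1968, 0.0515]
ee_rot: [3.14, -0.004, -1.628]
force: [-0.9, -11.4, 6.2]
width: 0.0302
gripper_force: 15.0
```

{"op": "servo_tool", "data": {"deltas": [[1,-1,0,0,0,0,0],[1,-1,0,0,0,0,0],[1,-1,0,0,0,0,0]]}}

```text
t: 10.43
eef_pos: [0.5662, 0.1998, 0.0515]
ee_rot: [3.14, -0.004, -1.628]
force: [-0.7, -10.5, 7.2]
width: 0.0298
gripper_force: 15.0
```

{"op": "servo_tool", "data": {"deltas": [[1,-1,0,0,0,0,0],[1,-1,0,0,0,0,0]]}}

```text
t: 10.6
eef_pos: [0.5663, 0.2019, 0.0515]
ee_rot: [3.14, -0.004, -1.628]
force: [-1.0, -10.2, 5.3]
width: 0.0301
gripper_force: 15.0
```

{"op": "servo_tool", "data": {"deltas": [[1,-1,0,0,0,0,0],[1,-1,0,0,0,0,0]]}}

```text
t: 10.77
eef_pos: [0.5665, 0.2042, 0.0515]
ee_rot: [3.14, -0.003, -1.628]
force: [-0.7, -7.8, 5.7]
width: 0.03
gripper_force: 15.0
```

{"op": "servo_tool", "data": {"deltas": [[1,-1,0,0,0,0,0],[1,-1,0,0,0,0,0]]}}

```text
t: 10.93
eef_pos: [0.5667, 0.207, 0.0515]
ee_rot: [3.14, -0.002, -1.628]
force: [-2.9, -3.2, 4.0]
width: 0.0302
gripper_force: 15.0
```

{"op": "servo_tool", "data": {"deltas": [[1,-1,0,0,0,0,0],[1,-0.7,0,0,0,0,0]]}}

```text
t: 11.1
eef_pos: [0.5668, 0.2088, 0.0515]
ee_rot: [3.14, -0.002, -1.627]
force: [-1.4, -7.8, 5.8]
width: 0.0296
gripper_force: 15.0
```

Run:
```python
from h import *
f=arm.grab_frame("top"); s=arm.grab_frame("scene"); print(arm.get_state()["force"],arm.get_state()["eef_pos"])
a=cv2.resize(f["color"][138:202,98:278,::-1],(800,284),interpolation=cv2.INTER_CUBIC)
b=cv2.resize(s["color"][185:240,240:320,::-1],(436,300),interpolation=cv2.INTER_CUBIC)
cv2.imwrite("pics/t4.png",np.vstack([a,np.hstack([b,np.zeros((300,364,3),np.uint8)])]))
```

```text
[-1.58200583 -6.57706586  5.51410073] [0.56677442 0.20890658 0.05151273]
```

View pics/t4.png

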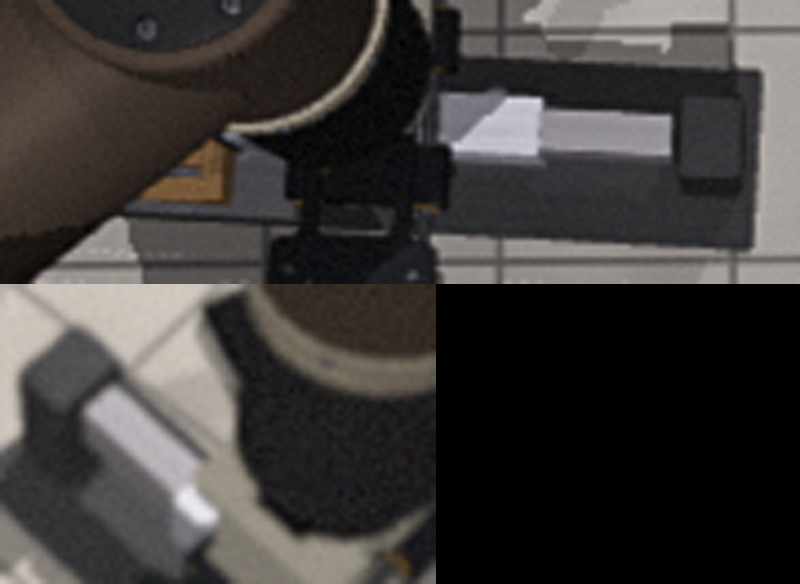

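The sleeve's end is now at u=543, about 57 mm out. Nothing sure shows at the hole (498,92), so I'll step on gently.

{"op": "servo_tool", "data": {"deltas": [[1,-0.7,0,0,0,0,0],[1,-0.3,0,0,0,0,0]], "squeeze": 13}}

```text
t: 11.37
eef_pos: [0.5668, 0.2096, 0.0515]
ee_rot: [3.14, -0.003, -1.627]
force: [-1.6, -8.1, 6.0]
width: 0.0302
gripper_force: 13.0
```

{"op": "servo_tool", "data": {"deltas": [[1,-0.7,0,0,0,0,0],[1,-0.3,0,0,0,0,0]]}}

```text
t: 11.53
eef_pos: [0.5668, 0.2102, 0.0515]
ee_rot: [3.14, -0.003, -1.627]
force: [-1.0, -11.2, 5.6]
width: 0.0299
gripper_force: 13.0
```

{"op": "servo_tool", "data": {"deltas": [[1,-0.7,0,0,0,0,0],[1,0,0,0,0,0,0]]}}

```text
t: 11.7
eef_pos: [0.5668, 0.2104, 0.0515]
ee_rot: [3.14, -0.004, -1.627]
force: [-0.1, -10.6, 6.5]
width: 0.03
gripper_force: 13.0
```

{"op": "servo_tool", "data": {"deltas": [[1,-0.7,0,0,0,0,0],[1,0,0,0,0,0,0]]}}

```text
t: 11.87
eef_pos: [0.5668, 0.2107, 0.0514]
ee_rot: [3.14, -0.004, -1.627]
force: [-0.2, -13.1, 6.6]
width: 0.0305
gripper_force: 13.0
```

The force is rising while the travel stalls, at about 59 mm, so this is probably the hard stop. I'll let go, rise and check.

{"op": "servo_tool", "data": {"deltas": [[1,2,0,0,0,0,0],[-1,0,0,0,0,0,0],[-1,0,0,0,0,0,0],[-1,0,0,0,0,0,0],[-1,0,0,0,0,0,0],[-1,0,0,0,0,0,0],[-1,0,0,-20,0,0,0],[-1,0,0,-30,0,0,0],[-1,0,0,-35,0,0,0],[-1,20,0,-35,0,0,0],[-1,35,0,-20,0,0,0],[-1,40,0,0,0,0,0],[-1,40,0,0,0,0,0],[-1,40,0,0,0,0,0],[-1,40,0,0,0,0,0],[-1,40,0,0,0,0,0]]}}

```text
t: 13.2
eef_pos: [0.5525, -0.0445, 0.1919]
ee_rot: [-3.141, 0.0, -1.626]
force: [1.6, 0.6, 0.6]
width: 0.0875
gripper_force: 0.0
```

Run:
```python
from h import *
f=arm.grab_frame("top"); s=arm.grab_frame("scene"); print(arm.get_state()["eef_pos"]); print(rec(f,"soap_rack"),rec(s,"soap_rack"),rec(s,"pin"))
a=cv2.resize(f["color"][138:202,98:278,::-1],(800,284),interpolation=cv2.INTER_CUBIC)
b=cv2.resize(s["color"][200:250,240:320,::-1],(480,300),interpolation=cv2.INTER_CUBIC)
cv2.imwrite("pics/t5.png",np.vstack([a,np.hstack([b,np.zeros((300,320,3),np.uint8)])]))
```

```text
[ 0.55193911 -0.04726602  0.19171321]
[(0.75, array([0.562, 0.407, 0.073])), (0.25, array([0.739, 0.062, 0.122]))] [(0.83, array([0.58 , 0.359, 0.054]))] []
```

View pics/t5.png

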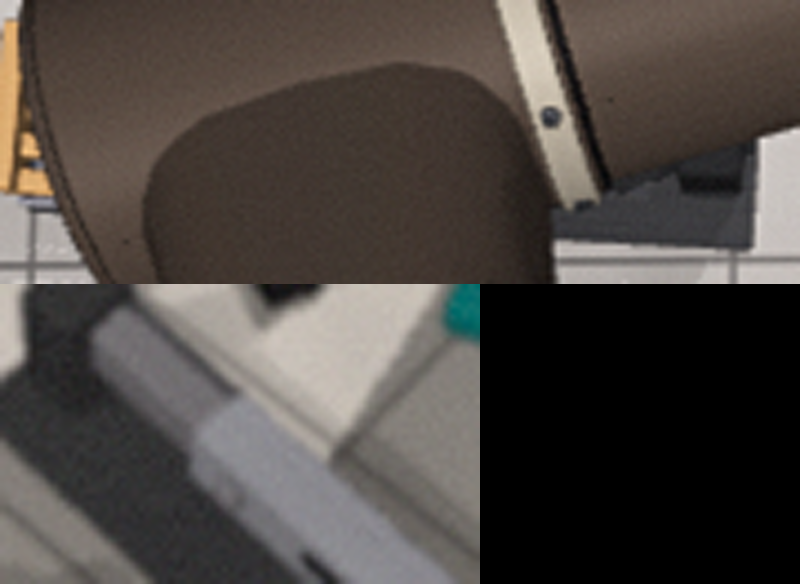

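The outer hole at (235,497) is no longer a dark empty spot, the slot at (320,570) is empty, and the rack has moved about 57 mm. That fits a popped button. Next is the soap: align at yaw −41.5° and hover over it.

{"op": "servo_tool", "data": {"deltas": [[-1,0,0,0,0,0,-7],[-1,0,0,0,0,0,-7],[-1,0,0,0,0,0,-7],[-1,0,0,0,0,0,-7],[-1,0,0,0,0,0,-7],[-1,0,0,0,0,0,-7],[-1,0,0,0,0,0,-7],[-1,0,0,0,0,0,-2.7],[-1,15,39,0,0,0,0],[-1,15,39,0,0,0,0],[-1,0,0,35,0,0,0],[-1,0,0,35,0,0,0],[-1,0,0,0,0,0,0],[-1,0,0,0,0,0,0]]}}

```text
t: 14.62
eef_pos: [0.5229, -0.1202, 0.1207]
ee_rot: [3.138, 0.002, -0.723]
force: [-0.1, 0.2, 0.3]
width: 0.0875
gripper_force: 0.0
```

Run:
```python
from h import *
f=arm.grab_frame("top"); s=arm.grab_frame("scene"); st=arm.get_state(); print(st["eef_pos"],st["ee_rot"]); print(rec(f,"soap_rack"),rec(s,"soap_rack"))
a=cv2.resize(f["color"][138:202,70:250,::-1],(800,284),interpolation=cv2.INTER_CUBIC)
b=cv2.resize(s["color"][200:250,240:320,::-1],(400,250),interpolation=cv2.INTER_CUBIC)
e=cv2.resize(s["color"][140:200,190:270,::-1],(400,250),interpolation=cv2.INTER_CUBIC)
cv2.imwrite("pics/t6.png",np.vstack([a,np.hstack([b,e])]))
```

```text
[ 0.52527429 -0.12007226  0.12326698] [-3.14078982e+00 -1.70256936e-03 -7.22369347e-01]
[(0.57, array([0.577, 0.355, 0.058]))] [(0.6, array([0.581, 0.361, 0.055]))]
```

View pics/t6.png

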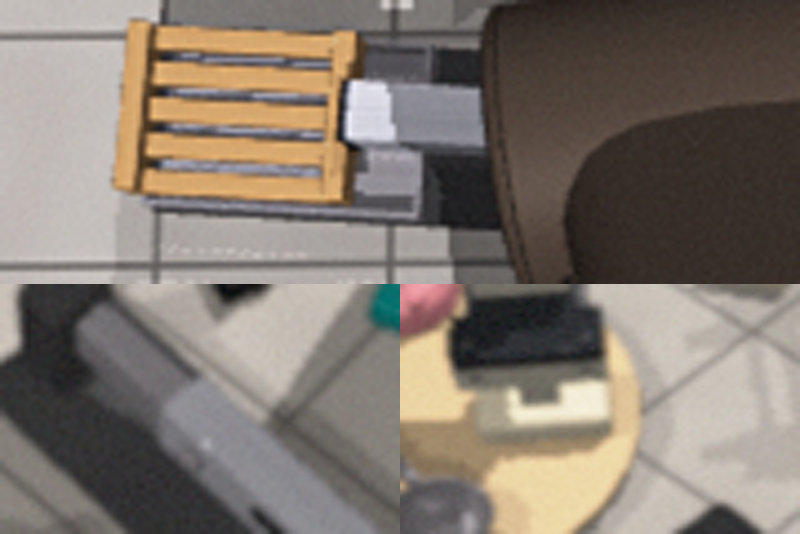

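The glint of the dome shows in the outer hole at (207,440), so the button is out. The rack's corners are at (130,18), (364,32), (350,203) and (115,190). Going down on the soap.

{"op": "servo_tool", "data": {"deltas": [[-1,3,5,20,0,0,0],[-1,0,0,25,0,0,0],[-1,0,0,15,0,0,0],[-1,0,0,0,0,0,0],[-1,0,0,0,0,0,0]]}}

```text
t: 15.23
eef_pos: [0.5232, -0.1265, 0.0624]
ee_rot: [3.142, -0.0, -0.724]
force: [0.5, -0.3, 0.5]
width: 0.0876
gripper_force: 0.0
```

Run:
```python
from h import *
f=arm.grab_frame("top")
T=lambda u,v,z: atz(f,((u+.5)/4.444+69.5,(v+.5)/4.4375+137.5),z)
rk=np.array([T(130,18,.07),T(364,32,.07),T(350,203,.07),T(115,190,.07)]);print(rk.round(4).tolist(),rk.mean(0),np.degrees(np.arctan2(*(rk[0]+rk[3]-rk[1]-rk[2])[1::-1])))
print(arm.get_state()["eef_pos"],arm.get_state()["ee_rot"])
```

```text
[[0.6249, 0.4121, 0.07], [0.6166, 0.2896, 0.07], [0.5265, 0.2951, 0.07], [0.5342, 0.417, 0.07]] [0.57554538 0.35346568 0.07      ] 86.25255977232064
[ 0.52377083 -0.12647853  0.06306442] [-3.14053225e+00 -1.50814110e-03 -7.23811966e-01]
```

{"op": "servo_tool", "data": {"deltas": [[-1,0,0,18,0,0,0],[-1,0,0,14.5,0,0,0],[-1,0,0,0,0,0,0],[1,0,0,0,0,0,0],[1,0,0,0,0,0,0],[1,0,0,0,0,0,0],[1,0,0,0,0,0,0],[1,0,0,0,0,0,0],[1,0,0,0,0,0,0],[1,0,0,0,0,0,0],[1,0,0,0,0,0,0],[1,0,0,0,0,0,0]], "squeeze": 15}}

```text
t: 16.28
eef_pos: [0.5229, -0.1267, 0.0295]
ee_rot: [-3.141, -0.0, -0.725]
force: [-1.0, 1.8, 6.6]
width: 0.0525
gripper_force: 15.0
```

{"op": "servo_tool", "data": {"deltas": [[1,0,0,-15,0,0,0],[1,0,0,-35,0,0,0],[1,0,0,-35,0,0,0],[1,0,0,-35,0,0,0],[1,0,0,-20,0,0,0],[1,0,0,0,0,0,6.5],[1,0,0,0,0,0,6.5],[1,0,0,0,0,0,6.5],[1,0,0,0,0,0,6.5],[1,0,0,0,0,0,6.5],[1,0,0,0,0,0,6.5],[1,0,0,0,0,0,6.5],[1,0,0,0,0,0,6.5],[1,-20,-1,0,0,0,0],[1,-32,-1.5,0,0,0,0],[1,-32,-1.5,0,0,0,0],[1,-32,-1.5,0,0,0,0],[1,-32,-1.5,0,0,0,0],[1,-32,-1.5,0,0,0,0],[1,-32,-1.5,0,0,0,0]]}}

```text
t: 17.95
eef_pos: [0.5451, 0.0857, 0.1687]
ee_rot: [3.141, -0.0, -1.632]
force: [1.3, -0.5, -2.0]
width: 0.0515
gripper_force: 15.0
```

{"op": "servo_tool", "data": {"deltas": [[1,-32,-1.5,0,0,0,0],[1,-32,-1.5,0,0,0,0],[1,-32,-1.5,0,0,0,0],[1,-32,-1.5,0,0,0,0],[1,-32,-1.5,0,0,0,0],[1,-32,-1.5,0,0,0,0],[1,-32,-1.5,0,0,0,0],[1,-20,0,0,0,0,0],[1,0,0,0,0,0,0],[1,0,0,0,0,0,0],[1,0,0,0,0,0,0]]}}

```text
t: 18.87
eef_pos: [0.5705, 0.3265, 0.1683]
ee_rot: [3.14, -0.001, -1.632]
force: [0.4, -0.4, -1.5]
width: 0.0514
gripper_force: 15.0
```

{"op": "servo_tool", "data": {"deltas": [[1,-27,-3.3,0,0,0,0],[1,0,0,20,0,0,0],[1,0,0,30,0,0,0],[1,0,0,30,0,0,0],[1,0,0,0,0,0,0],[1,0,0,0,0,0,0]]}}

```text
t: 19.37
eef_pos: [0.5754, 0.352, 0.0881]
ee_rot: [3.139, -0.003, -1.633]
force: [0.5, 0.9, 0.1]
width: 0.0521
gripper_force: 15.0
```

Run:
```python
from h import *
s=arm.grab_frame("scene"); st=arm.get_state(); print(st["eef_pos"],st["ee_rot"],st["force"])
print(rec(s,"soap"),rec(s,"soap_rack"))
cv2.imwrite("pics/p7.png",cv2.resize(s["color"][210:310,270:390,::-1],(720,600),interpolation=cv2.INTER_CUBIC))
```

```text
[0.57661895 0.35314259 0.09007269] [-3.14112366e+00 -5.52392415e-04 -1.63269868e+00] [-1.05217416 -0.38737346 -0.76105787]
[(0.81, array([ 0.318, -0.262,  0.023])), (0.69, array([0.398, 0.188, 0.025])), (0.65, array([0.446, 0.078, 0.016])), (0.59, array([ 0.339, -0.127,  0.019]))] [(0.63, array([0.587, 0.405, 0.054])), (0.21, array([0.577, 0.198, 0.024]))]
```

View pics/p7.png

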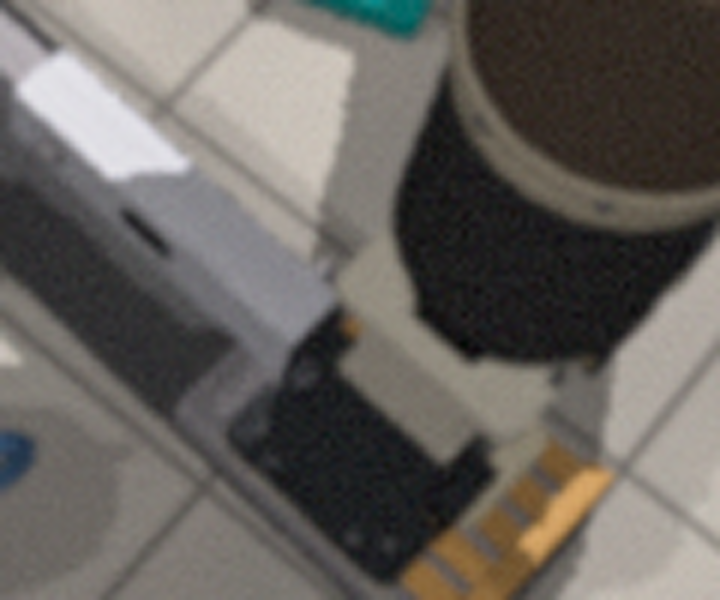

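The soap's lit end shows at (500,460), inside the bar of the rack, and its alignment agrees with the calibrated estimate. I'll lower it gently.

{"op": "servo_tool", "data": {"deltas": [[1,-1,0,10,0,0,0],[1,0,0,8,0,0,0],[1,0,0,4,0,0,0],[1,0,0,2,0,0,0],[1,0,0,0,0,0,0]]}}

```text
t: 19.93
eef_pos: [0.5757, 0.3546, 0.0642]
ee_rot: [3.141, -0.001, -1.632]
force: [-0.5, 0.6, -0.2]
width: 0.0516
gripper_force: 15.0
```

{"op": "servo_tool", "data": {"deltas": [[1,0,0,1,0,0,0],[1,0,0,1,0,0,0],[1,0,0,0,0,0,0]]}}

```text
t: 20.18
eef_pos: [0.5763, 0.3551, 0.0636]
ee_rot: [-3.141, 0.0, -1.632]
force: [-0.5, 0.3, 1.4]
width: 0.0521
gripper_force: 15.0
```

Touching down at the expected height. Open, rise and retreat.

{"op": "servo_tool", "data": {"deltas": [[0.2,0,0,0,0,0,0],[-1,0,0,0,0,0,0],[-1,0,0,0,0,0,0],[-1,0,0,0,0,0,0],[-1,0,0,0,0,0,0],[-1,0,0,0,0,0,0],[-1,0,0,-15,0,0,0],[-1,0,0,-30,0,0,0],[-1,0,0,-35,0,0,0],[-1,0,0,-35,0,0,0],[-1,30,10,-20,0,0,0],[-1,38,8,0,0,0,0],[-1,38,8,0,0,0,0],[-1,38,8,0,0,0,0],[-1,38,8,0,0,0,0],[-1,38,8,0,0,0,0],[-1,38,8,0,0,0,0],[-1,38,8,0,0,0,0],[-1,38,8,0,0,0,0],[-1,0,0,0,0,0,0]]}}

```text
t: 21.85
eef_pos: [0.479, 0.0216, 0.1983]
ee_rot: [3.141, -0.0, -1.635]
force: [-0.3, 0.8, -0.2]
width: 0.0876
gripper_force: 0.0
```

{"op": "servo_tool", "data": {"deltas": [[-1,38,8,0,0,0,0],[-1,38,8,0,0,0,0],[-1,38,8,0,0,0,0],[-1,38,8,0,0,0,0],[-1,0,0,0,0,0,0],[-1,0,0,0,0,0,0]]}}

```text
t: 22.35
eef_pos: [0.4397, -0.1254, 0.1982]
ee_rot: [-3.141, 0.0, -1.636]
force: [1.0, -0.1, -0.8]
width: 0.0876
gripper_force: 0.0
```

Run:
```python
from h import *
f=arm.grab_frame("top"); s=arm.grab_frame("scene"); print(rec(f,"soap"),rec(s,"soap"),arm.get_state()["eef_pos"])
a=cv2.resize(f["color"][125:210,70:200,::-1],(460,300),interpolation=cv2.INTER_CUBIC)
b=cv2.resize(s["color"][205:305,240:390,::-1],(450,300),interpolation=cv2.INTER_CUBIC)
w=np.zeros((600,460,3),np.uint8); w[:300]=a; w[300:,:450]=b
cv2.imwrite("pics/p8.png",w)
```

```text
[(0.96, array([0.576, 0.349, 0.08 ])), (0.64, array([ 0.321, -0.123,  0.021])), (0.59, array([ 0.305, -0.267,  0.03 ])), (0.19, array([0.756, 0.207, 0.043]))] [(0.98, array([0.583, 0.356, 0.082])), (0.75, array([0.394, 0.192, 0.021])), (0.63, array([ 0.314, -0.247,  0.023])), (0.59, array([0.447, 0.075, 0.016])), (0.51, array([ 0.336, -0.126,  0.02 ])), (0.2, array([0.592, 0.367, 0.052]))] [ 0.44081211 -0.1228918   0.19813352]
```

View pics/p8.png

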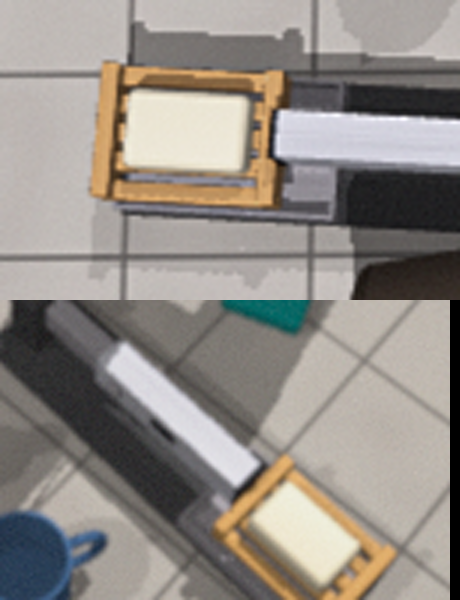

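The soap lies flat between the bars, at about (188,130) in the top crop, and is centred within a few mm. The button is in the outer hole and the arm is clear, so I'll hand in.

```bash
python3 -c "
from station import arm
print(arm.job_done())"
```

```text
the job is handed in; nothing more can be done
None
```

I handed the job in (no verdict came back): the last pictures show the button popped out in the outer hole with the arm about 58 mm out, the soap flat near the middle of the rack, and the robot clear of everything.

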